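# Press a glued amber stone into its setting and hold it under load

## Robot

A 6-joint arm with a two-finger parallel gripper is mounted at the origin on the work surface. World frame = base frame: x ahead of the robot, y to its left, z up, the work surface at z = 0. Lengths are in mm, angles in degrees, forces in N, time in s.
With the tool pointing down it reaches from about 350 to 850 mm from the base axis. Payload 8.1 kg.
Tool frame: the origin (TCP) lies midway between the tips of the shut fingers; the grasp point (between the pads) lies 19 mm behind it; z points along the fingers, y is the direction in which the jaws open and shut (so a half turn about z gives the same grasp; the last joint's range is limited). The gripper opens to 85 mm and grips with 20 to 120 N. Pads are 22 mm wide; open, the fingers measure 114 mm over their backs; the gripper's body (76 mm by 85 mm) begins 54 mm behind the grasp point. The pads swing forward as they close: fully open they stand 13 mm farther back than shut.
Start: joints at [-82.07, 7.471, 85.268, -0, 87.261, -4.893], TCP at [133.182, -585.037, 231.292] pointing down, gripper open.
Joint ranges: [-169.43, 169.43], [-51.17, 129.36], [1.28, 143.12], [-76.62, 256.62], [0, 156.53], [-152.29, 152.29]. Speed limits (degrees/s): [136.94, 136.94, 159.86, 180, 180, 180].

## Interface

Orientations are given as [roll, pitch, yaw] about the fixed x, y, z axes, in that order (R = Rz(yaw) Ry(pitch) Rx(roll)).
In Python, from bench import telemetry, snapshot, camera_params, job gives the robot as it stands. The module is installed in compiled form; this text tells all that it offers.
- The arm moves only by the shell command python3 -m jog 'ROWS' [FORCE]. ROWS is JSON, a list that holds one entry, the list of rows, each a list of 7 numbers: the shift along the tool's x, y, z in units of 50 mm (1.0 is 50 mm), then the turn, a rotation vector about the tool's x, y, z in units of 2 pi rad (1.0 is 2 pi rad), then the opening, from 0 (shut) to 1 (fully open). In form: [[[dx, dy, dz, rx, ry, rz, claw], ...]]. A call has 1 to 12 rows; each row shifts and turns the commanded pose from where the row before left it, along the tool's axes as they then stand; what a row does not reach is not made up. A row lasts 1/8 s, in which the tool goes at most 62.5 mm and 10.7 degrees, less where a joint would pass 70% of its speed; a pose out of reach is approached as far as the arm can. A call with a number of a shift or a turn outside -1 to 1 is refused whole. A call with a gripper value outside its range is refused whole. The fingers move at their own pace and stop on an object; FORCE is the grip in N (left out, the last holds). Time passes only in rows, so rows that do not move let the fingers close. It gives the time, the measured TCP pose, the force and the opening at its end, in the units of the state.
- telemetry.sense(): the state, without advancing time (a new reading comes with each control period).
- snapshot(name): name is "scene" or "top" or "wrist"; returns (picture, depth): 384x512x3 uint8, red, green, blue; 384x512 float32, mm along the optical axis (not along the pixel's ray), 0 where there is no reading.
- camera_params(name): a dict with "K" (3x3 intrinsics, pixels), "D" ([k1, k2, p1, p2, k3] as OpenCV has them; the pictures are not rectified), "extrinsics" (4x4, takes a point from camera to world coordinates). Camera axes: x right, y down, z forward; pixel columns grow to the right and rows downward; lengths in mm; the calibration is good to about 2 mm. A picture is of the moment at which its call begins: read the wrist's pose just before it. camera_params takes no time and is no camera call; for the wrist camera it gives the pose at the moment of the call.
- job.hand_in(): hands the job in, once; it reports no verdict.
The state is a dict: "time": time; "joint_pos": joint angles; "qd": joint speeds; "joint_efforts": joint torques, N m; "tool_pos": TCP position; "tcp_rot": TCP orientation; "ft_force": force on the tool from outside, world axes, zero at the start; "wrist_torque": the same for the moment, N m; "finger_gap": finger opening in mm.
Only numpy, scipy, OpenCV 4.12 (cv2) and the standard library are available. Lean on these libraries where they do the work, as an engineer would, in place of code of your own. Each camera call takes 0.05 s, during which the arm holds its last target. There are 200 camera calls.

## Task

The amber stone in the shuttle of the little bench press has just been glued into its setting: push the shuttle all the way in against its stop so the stone sits under the ram, then bring the press lever down until its bar is level and keep holding it there while the glue grabs. Do not push the lever on past level (the stone would crack) and leave the bowl, dish, tumbler and brush where they are. Finish while still holding the lever down: it springs back up if let go.

Things in the scene. Friction and masses are not known exactly. Their poses are not given: they have to be found in the camera images.
- press: Grey cast-iron bench press fixed to the table, 240 mm tall: base 190 x 100 x 30 mm, column 50 mm square, head 145 x 70 mm. Origin on the table under the ram's vertical axis; z up, -x its front (column at +x), +y the side where the slide bed runs out (66 mm wide, 48 mm high, y -70 to 255 mm). Head: 130 to 235 mm above the table, x -46 to 113, y -35 to 53 mm. Place and yaw vary.
- nest (a joint): Shuttle (aluminium plate 50 x 215 mm on the slide bed, with a wooden block carrying setting and stone): distance in m out from its stop along the press's +y. 0 = home against the stop, stone centred under the ram; at most 0.105. Push it towards the press's -y; about 2.5 N of friction, and it stays where it is left.
- nest_knob (a point): Middle of the shuttle's black upright knob near its outer end: a cylinder 24 mm across and 28 mm tall, from 68 to 96 mm above the table, on a 12 mm post above the plate (plate top 50 mm above the table). It is 140 mm to the press's +y of the stone.
- lever (a joint): Press lever's angle in rad: 0 = at rest, 50 degrees above level, pointing to the front (-x of the press); grows as it is pulled down; 0.873 = level; end of travel 1.10. A spring always lifts it back to 0. Its shaft lies along y at x = 33 mm of the press, 185 mm above the table. Drives the ram down 22 mm a radian; the pad meets the stone at about 0.57 rad.
- handle: Lever's steel bar, 12 mm thick, and the black ball, 32 mm across, at its free end. Origin in the ball's centre, 170 mm from the lever's shaft. The ball swings in the plane y = -75 mm of the press, from x = -76 mm, 315 mm above the table (at rest) to x = -137 mm, 185 mm above the table (level). At level it pushes up with about 8 N. Its axes are the press's at rest and turn with the lever.
- pad: Sprung steel pressing pad with a rubber face, 24 to 28 mm across, under the ram; origin in the middle of its underside, 97 mm above the table at rest. Its spring starts at 10 N and adds 3.5 N a mm: with the shuttle home and the lever level it presses the stone with about 33 N.
- shuttle: The shuttle with its wooden block, brass setting and round amber stone (27 mm across). Origin in the middle of the stone's top, 84 mm above the table; axes as the press's.
- bowl: Loose lilac bowl with amber lumps, 110 mm across, 45 mm high; origin under its middle. Leave alone.
- dish: Loose white dish with amber pieces, 104 mm across, 18 mm high; origin under its middle. Leave alone.
- tumbler: Loose white plastic tumbler, 68 mm across, 85 mm high; origin under its middle. Leave alone.
- brush: Loose wooden brush 160 mm long, lying flat; origin underneath its middle, x along its length. Leave alone.

How it is judged:
By the outcome, as a careful person would: the job done as asked, in the order asked, and still so for the second after the job is handed in, while the arm keeps its last pose, push and grip.
It also fails if it takes over 51 s, if anything falls off the work surface, if the arm or the gripper's body presses on something with over 40 N, if the wrist force passes 120 N, or if a joint passes its speed limit or range.

## Working session

There is one attempt and no reset: what is moved stays moved. The work goes in short steps, Python scripts to look and compute and a shell command to move; the robot and the scene stay as the last step left them, time stands still between calls to the robot, and variables do not carry over. Pictures are saved under pics/ and viewed, about 8 in all and at most 12, crops included, and the job is handed in when it is done.

```bash
mkdir -p pics
python3 - <<'E'
from bench import *
import cv2,numpy as np
for n in("scene","top"):
    p,d=snapshot(n); cv2.imwrite(f"pics/{n}0.png",p[:,:,::-1]); np.save(f"{n}0.npy",d)
    np.save(f"{n}0p.npy",p)
    c=camera_params(n); print(n,np.round(c["K"],1).tolist(),c["D"],np.round(c["extrinsics"],3).tolist())
print(telemetry.sense())
E
```

```text
scene [[492.8, 0.0, 259.3], [0.0, 492.8, 187.9], [0.0, 0.0, 1.0]] [-0.16602674  0.          0.          0.          0.        ] [[0.999, 0.027, -0.026, 584.211], [0.037, -0.705, 0.708, -952.052], [0.001, -0.708, -0.706, 1085.568], [0.0, 0.0, 0.0, 1.0]]
top [[474.6, 0.0, 251.6], [0.0, 474.6, 200.1], [0.0, 0.0, 1.0]] [-0.11343705  0.          0.          0.          0.        ] [[0.013, -0.996, 0.088, 449.204], [-1.0, -0.012, 0.007, -31.775], [-0.006, -0.088, -0.996, 1468.745], [0.0, 0.0, 0.0, 1.0]]
{'time': 0.1, 'joint_pos': array([-8.20690198e+01,  7.51066816e+00,  8.53242348e+01, -4.06445489e-04,
        8.72612000e+01, -4.89173839e+00]), 'qd': array([-0.08701065, -0.02953041, -0.11608   , -0.07086402,  0.03472429,
       -0.13039164]), 'joint_efforts': array([ 2.23358424e-03, -5.70952213e+01, -5.01944840e+01,  5.49912500e-05,
        8.09146150e-03, -1.56433509e-05]), 'tool_pos': array([ 133.1245493 , -584.53210038,  230.33905066]), 'tcp_rot': array([-1.79904213e+02, -7.79053542e-03,  1.28227318e+01]), 'ft_force': array([ 0.17524933, -1.00964023, -0.12556344]), 'wrist_torque': array([ 0.03894156,  0.02906284, -0.02927159]), 'finger_gap': 85.2747410989587}
```

View pics/scene0.png

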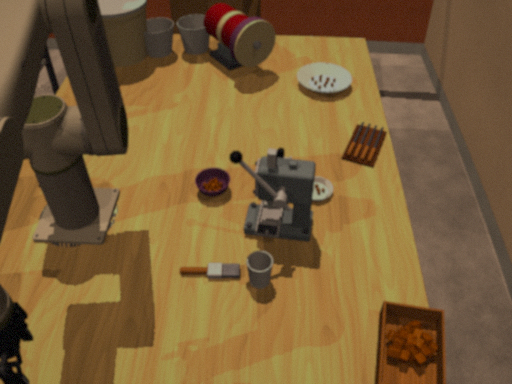

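View pics/top0.png

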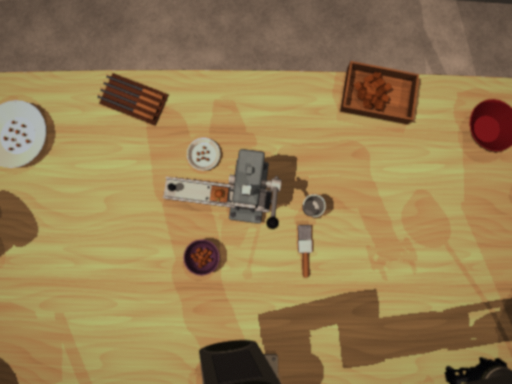

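The scene view shows the press at about (285,195) with the lever ball at (236,157). In the top view (up = +x, left = +y) the knob is near (176,187), the stone near (219,194) and the ball near (272,222). The bowl (202,256), dish (205,154), tumbler (314,205) and brush (305,250) are around them.

```bash
cat > h.py <<'E'
import numpy as np,cv2
from bench import camera_params
def ray(n,uv,c=None):
    c=c or camera_params(n);E=np.array(c["extrinsics"])
    q=cv2.undistortPoints(np.array([[uv]],float),np.array(c["K"]),np.array(c["D"]))[0,0]
    return E[:3,3],E[:3,:3]@np.array([q[0],q[1],1.])
def onz(n,uv,z,c=None):
    o,d=ray(n,uv,c);return o+d*(z-o[2])/d[2]
def proj(n,P):
    c=camera_params(n);E=np.linalg.inv(np.array(c["extrinsics"]))
    return cv2.projectPoints(np.array([P],float),cv2.Rodrigues(E[:3,:3])[0],E[:3,3],np.array(c["K"]),np.array(c["D"]))[0][0,0]
E
python3 - <<'E'
from h import *
p=np.load("top0p.npy");d=np.load("top0.npy")
def blob(p,x0,x1,y0,y1,t=45):
    m=(p[y0:y1,x0:x1].max(2)<t).astype(np.uint8)
    n,l,s,c=cv2.connectedComponentsWithStats(m)
    i=1+np.argmax(s[1:,4]);return c[i]+[x0,y0],s[i]
k,s=blob(p,165,188,177,198);print("knob",k,s,onz("top",k,96))
b,s=blob(p,262,283,212,232);print("ball",b,s,onz("top",b,315))
s0=np.load("scene0p.npy");b2,s=blob(s0,226,246,147,167);print("ball scene",b2,s,onz("scene",b2,315))
h=p[145:230,155:295]
cv2.imwrite("pics/topc.png",cv2.resize(h[:,:,::-1],None,fx=5.5,fy=5.5,interpolation=cv2.INTER_CUBIC))
# bed edges at z=48..50: bright plate
pl=((p.min(2)>110)).astype(np.uint8);pl[:, :165]=0;pl[:,210:]=0;pl[:170]=0;pl[:][210:]=0
ys,xs=np.nonzero(pl);r=cv2.minAreaRect(np.c_[xs,ys].astype(np.float32));print("plate",r)
for q in cv2.boxPoints(r):print(onz("top",q,50))
E
```

```text
knob [171.8        186.76666667] [ 4  7  7  6 30] [607.08326981 211.18323853  96.        ]
ball [272.25       222.17045455] [ 5  5 11 11 88] [498.10645754 -74.95453984 315.        ]
ball scene [235.59550562 156.83146067] [ 5  5 10 11 89] [496.25396427 -77.45975408 315.        ]
plate ((187.0, 186.5), (33.0, 44.0), 90.0)
[663.35698926 241.61497578  50.        ]
[664.65501627 107.65602267  50.        ]
[564.54634633 105.54784009  50.        ]
[562.91368088 238.60840525  50.        ]
```

View pics/topc.png

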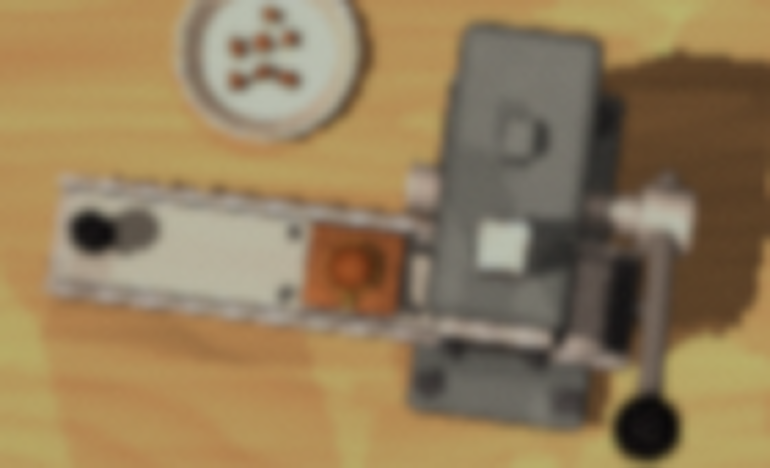

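Run:
```python
from h import *
from scipy.optimize import least_squares
k=onz("top",(171.8,187),96);s=onz("top",(219.5,193.7),84);b=onz("top",(272.25,222.2),315)
print(k,s,np.linalg.norm((k-s)[:2]))
b2=onz("scene",(235.6,156.8),315); b=(b+b2)/2
def f(v):
    x,y,a,n=v;R=np.array([[np.cos(a),-np.sin(a)],[np.sin(a),np.cos(a)]]);t=np.array([x,y])
    return np.r_[R@[0,140+n]+t-k[:2],R@[0,n]+t-s[:2],R@[-76,-75]+t-b[:2]]
r=least_squares(f,[580,0,0,80]);v=r.x;print(v,np.degrees(v[2]),r.fun)
for c in((-46,53),(113,53),(113,-35),(-46,-35)): # head corners
    a=v[2];R=np.array([[np.cos(a),-np.sin(a)],[np.sin(a),np.cos(a)]]);P=R@c+v[:2];print(c,P,(proj("top",[*P,235])-[155,145])*5.5)
R=np.array([[np.cos(a),-np.sin(a)],[np.sin(a),np.cos(a)]])
print("knob home",R@[0,140]+v[:2],"lvl ball",R@[-137,-75]+v[:2])
for n,px in(("bowl",(202,256)),("dish",(205,154)),("tumb",(314,205)),("brush",(305,250))):print(n,onz("top",px,{"bowl":45,"dish":18,"tumb":85,"brush":10}[n]))
```

```text
[606.39675128 211.16365918  96.        ] [589.54765676  71.93192943  84.        ] 140.24751888707578
[ 5.80842891e+02 -1.01982096e+01 -1.13398152e-01  8.27096595e+01] -6.497235512367481 [-0.35308755 -0.08260297  0.65426855  0.04830246 -0.301181    0.03430051]
(-46, 53) [541.13556409  47.6665308 ] [380.73371503 337.60903727]
(113, 53) [699.11435742  29.67484217] [424.16517142   9.96982645]
(113, -35) [689.15669327 -57.75996168] [606.07203025  32.40806131]
(-46, -35) [531.17789995 -39.76827306] [564.83495919 360.81703608]
knob home [596.68462952 128.90261471] lvl ball [436.23615317 -69.21423575]
bowl [405.65123809 123.96527446  45.        ]
dish [719.579954   124.35766191  18.        ]
tumb [ 559.53131827 -205.43832915   85.        ]
brush [ 426.8734063  -187.56472319   10.        ]
```

```bash
cat >> h.py <<'E'
def st():
    from bench import telemetry
    s=telemetry.sense();a=np.radians(-6.5);R=np.array([[np.cos(a),-np.sin(a)],[np.sin(a),np.cos(a)]])
    print("t",round(s["time"],2),"press",np.round(R.T@(s["tool_pos"][:2]-[580.8,-10.2]),1),"z",round(s["tool_pos"][2],1),"rot",np.round(s["tcp_rot"],1),"Fpress",np.round(R.T@s["ft_force"][:2],1),round(s["ft_force"][2],1),"gap",round(s["finger_gap"],1),np.round(s["joint_pos"]))
E
python3 -m jog '[[[0,0,-1,0,0,0.0268,0],[0,0,-1,0,0,0.0268,0],[0,0,-1,0,0,0,0],[0,0,-1,0,0,0,0],[0.42,-0.98,0,0,0,0,0],[0.42,-0.98,0,0,0,0,0],[0.42,-0.98,0,0,0,0,0],[0.42,-0.98,0,0,0,0,0],[0.42,-0.98,0,0,0,0,0],[0.42,-0.98,0,0,0,0,0]]]' && python3 -c "from h import *;st()"
```

```text
time: 1.35
tool_pos: [292.0, -305.5, 430.9]
tcp_rot: [-180.0, 0.0, -6.5]
ft_force: [0.1, -0.3, 0.9]
finger_gap: 0.1
t 1.35 press [-253.5 -326.1] z 430.9 rot [-180.     0.    -6.5] Fpress [ 0.2 -0.3] 0.9 gap 0.1 [-53. -19.  90.   0. 110.  43.]
```

```bash
python3 -m jog '[[[0.42,-0.98,0,0,0,0,0],[0.42,-0.98,0,0,0,0,0],[0.42,-0.98,0,0,0,0,0],[0.42,-0.98,0,0,0,0,0],[0.42,-0.98,0,0,0,0,0],[0.42,-0.98,0,0,0,0,0],[0.42,-0.98,0,0,0,0,0],[0.42,-0.98,0,0,0,0,0],[0.42,-0.98,0,0,0,0,0],[0.42,-0.98,0,0,0,0,0],[0.42,-0.98,0,0,0,0,0],[0,0,0,0,0,0,0]]]' && python3 -c "from h import *;st()"
```

```text
time: 2.85
tool_pos: [582.3, 205.5, 427.4]
tcp_rot: [179.9, 0.3, -6.3]
ft_force: [0.8, -0.6, -0.1]
finger_gap: 0.1
t 2.85 press [-22.9 214.5] z 427.4 rot [179.9   0.3  -6.3] Fpress [ 0.8 -0.5] -0.1 gap 0.1 [ 15.  11.  61.   0. 108. 111.]
```

```bash
python3 -m jog '[[[0.23,-0.58,0,0,0,0,0],[0.23,-0.57,0,0,0,0,0],[0,0,1,0,0,0,0],[0,0,1,0,0,0,0],[0,0,1,0,0,0,0],[0,0,1,0,0,0,0],[0,0,1,0,0,0,0],[0,0,0.5,0,0,0,0],[0,0,0,0,0,0,0]]]'
python3 - <<'E'
from h import *;from bench import *
st()
c=camera_params("wrist");p,d=snapshot("wrist");cv2.imwrite("pics/w1.png",p[:,:,::-1])
E
```

```text
time: 3.98
tool_pos: [609.1, 255.5, 153.3]
tcp_rot: [179.9, 0.3, -6.5]
ft_force: [0.1, 0.7, 0.9]
finger_gap: 0.3
t 3.98 press [ -1.9 267.2] z 153.3 rot [179.9   0.3  -6.5] Fpress [0.  0.7] 0.9 gap 0.3 [ 18.  20.  79.  -0.  81. 115.]
```

View pics/w1.png

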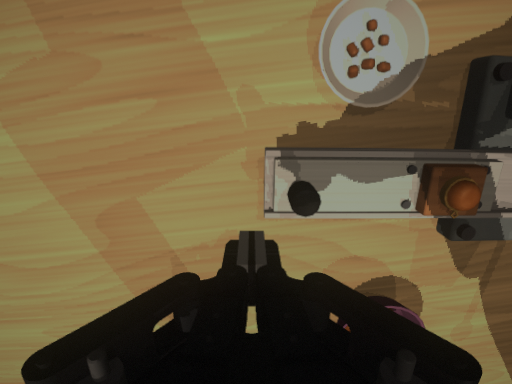

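The wrist view shows the knob at (304,198), the bed's outer end at column 266, and the shut fingertips at (252,240), which are outside the end of the bed. I'll cross-check the knob position.

Run:
```python
from h import *
a=np.radians(-6.5);R=np.array([[np.cos(a),-np.sin(a)],[np.sin(a),np.cos(a)]])
for uv,z in(((304,198),90),((463,195),84)):print(R.T@(onz("wrist",uv,z)[:2]-[580.8,-10.2]))
```

```text
[  4.78130033 227.21373286]
[ 5.03748959 91.8341741 ]
```

```bash
python3 -m jog '[[[0.08,0,1,0,0,0,0],[0,0,0.5,0,0,0,0],[0,0,0,0,0,0,0],[0,0.3,0,0,0,0,0],[0,0.3,0,0,0,0,0],[0,0.3,0,0,0,0,0],[0,0.3,0,0,0,0,0],[0,0.3,0,0,0,0,0],[0,0.2,0,0,0,0,0],[0,0,0,0,0,0,0],[0,0,0,0,0,0,0]]]' && python3 -c "from h import *;st()"
```

```text
time: 5.4
tool_pos: [605.0, 171.8, 80.6]
tcp_rot: [180.0, 0.1, -6.5]
ft_force: [0.2, -0.3, 0.7]
finger_gap: -0.4
t 5.4 press [  3.4 183.5] z 80.6 rot [ 1.8e+02  1.0e-01 -6.5e+00] Fpress [ 0.2 -0.3] 0.7 gap -0.4 [ 11.  18.  89.  -0.  73. 108.]
```

```bash
python3 -m jog '[[[0,0.1,0,0,0,0,0],[0,0.1,0,0,0,0,0]]]' && python3 -c "from h import *;st()"; python3 -m jog '[[[0,0.06,0,0,0,0,0],[0,0.04,0,0,0,0,0]]]' && python3 -c "from h import *;st()"
```

```text
time: 5.65
tool_pos: [604.0, 162.5, 80.9]
tcp_rot: [-180.0, 0.0, -6.4]
ft_force: [-0.3, 3.2, -2.2]
finger_gap: 0.1
t 5.65 press [  3.5 174.2] z 80.9 rot [-180.     0.    -6.4] Fpress [-0.6  3.2] -2.2 gap 0.1 [ 10.  18.  89.   0.  73. 107.]
time: 5.9
tool_pos: [603.6, 157.0, 81.1]
tcp_rot: [-180.0, 0.0, -6.5]
ft_force: [-0.4, 3.3, -2.4]
finger_gap: -0.0
t 5.9 press [  3.7 168.7] z 81.1 rot [-180.     0.    -6.5] Fpress [-0.8  3.3] -2.4 gap -0.0 [ 10.  18.  90.   0.  73. 106.]
```

Friction only so far (about 3 N). Creep on until the stop.

```bash
for i in 1; do python3 -m jog '[[[0,0.03,0,0,0,0,0],[0,0.03,0,0,0,0,0]]]' >/dev/null && python3 -c "from h import *;st()"; python3 -m jog '[[[0,0.03,0,0,0,0,0],[0,0.03,0,0,0,0,0]]]' >/dev/null&& python3 -c "from h import *;st()"; done
```

```text
t 6.15 press [  3.9 165.8] z 81.3 rot [-180.     0.    -6.5] Fpress [-0.5  3.1] -1.3 gap 0.1 [ 10.  17.  90.   0.  73. 106.]
t 6.4 press [  3.9 164.3] z 81.4 rot [-179.9   -0.    -6.5] Fpress [-1.7 12.3] -3.1 gap 0.1 [  9.  17.  90.   0.  73. 106.]
```

```bash
python3 -m jog '[[[0,0.03,0,0,0,0,0],[0,0.0,0,0,0,0,0]]]' >/dev/null && python3 -c "from h import *;st()"; python3 -m jog '[[[0,0.02,0,0,0,0,0],[0,0,0,0,0,0,0]]]' >/dev/null
python3 - <<'E'
from h import *;from bench import *
st()
p,d=snapshot("top");cv2.imwrite("pics/t2.png",cv2.resize(p[145:240,155:295,::-1],None,fx=5.5,fy=5.5,interpolation=cv2.INTER_CUBIC))
E
```

```text
t 6.65 press [  3.8 164.2] z 81.4 rot [-179.7   -0.    -6.4] Fpress [-0.9 14.6] -4.1 gap -0.2 [  9.  17.  90.   0.  72. 106.]
t 6.9 press [  3.8 164. ] z 81.5 rot [-1.797e+02 -1.000e-01 -6.400e+00] Fpress [ 0.5 19.1] -4.6 gap -0.6 [  9.  17.  90.   0.  72. 106.]
```

View pics/t2.png

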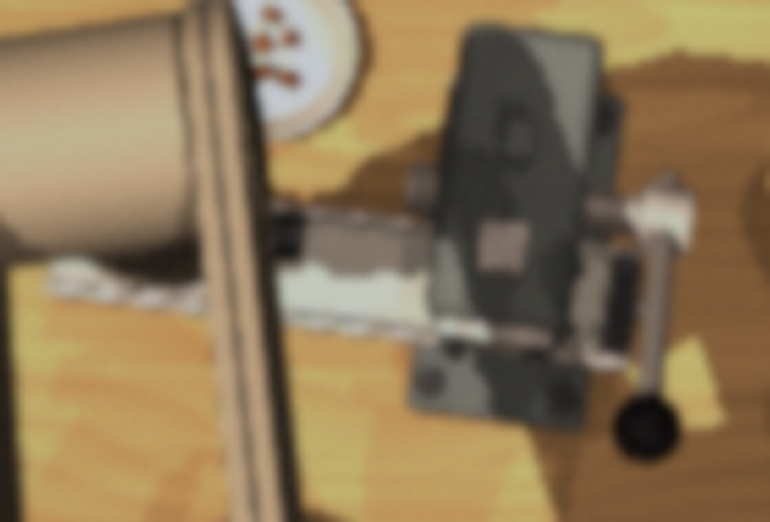

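The shuttle stopped hard at TCP y=164 with 19 N. Its wooden block is now out of sight under the head, and the press and lever ball are unchanged. Next I retract and go above the ball.

```bash
python3 -m jog '[[[0,-0.3,0,0,0,0,0],[0,-0.3,0,0,0,0,0],[0,0,-1,0,0,0,0],[0,0,-1,0,0,0,0],[0,0,-1,0,0,0,0],[0,0,-1,0,0,0,0],[0,0,-1,0,0,0,0],[0,0,-1,0,0,0,0],[0,0,-1,0,0,0,0],[-0.3,1,0,0,0,0,0.8],[-0.3,1,0,0,0,0,0.8],[-0.3,1,0,0,0,0,0.8]]]' >/dev/null; python3 -m jog '[[[-0.3,1,0,0,0,0,0.8],[-0.3,1,0,0,0,0,0.8],[-0.1,0.4,0,0,0,0,0.8],[0,0,0,0,0,0,0.8],[0,0,0,0,0,0,0.8]]]' >/dev/null;  python3 - <<'E'
from h import *;from bench import *
st()
p,d=snapshot("wrist");cv2.imwrite("pics/w2.png",p[:,:,::-1])
m=(p.max(2)<40)&(d>0);np.save("w2d.npy",d)
E
```

```text
t 9.07 press [-75.7 -79.1] z 431.5 rot [-180.    -0.    -6.5] Fpress [0.2 1.4] -0.3 gap 68.3 [-15.  -7.  79.   0. 108.  81.]
```

View pics/w2.png

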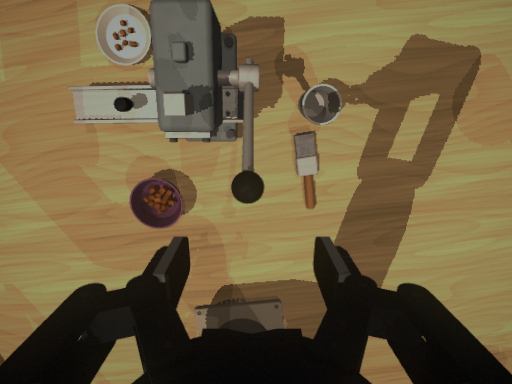

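The ball is at (248,187), between the open fingers (pads near columns 170 and 335). The shuttle is in, and the dish, bowl, tumbler and brush haven't moved.

Run:
```python
from h import *
a=np.radians(-6.5);R=np.array([[np.cos(a),-np.sin(a)],[np.sin(a),np.cos(a)]])
d=np.load("w2d.npy");print(d[187,248])
for uv,z in(((248,187),315),((123,104),96),((248,187),331)):print(R.T@(onz("wrist",uv,z)[:2]-[580.8,-10.2]))
```

```text
254.22847
[-76.26732681 -74.53981112]
[  1.27240953 135.01874928]
[-71.4359304  -74.73867857]
```

```bash
python3 -m jog '[[[0,-0.09,0.7,0,0,0,0.8],[0,0,0.7,0,0,0,0.8],[0,0,0.7,0,0,0,0.8],[0,0,0.65,0,0,0,0.8],[0,0,0,0,0,0,0.8],[0,0,0,0,0,0,0.8]]]' 50 >/dev/null; python3 -c "from h import *;st()"; python3 -m jog '[[[0,0,0,0,0,0,0.3],[0,0,0,0,0,0,0.3],[0,0,0,0,0,0,0.3],[0,0,0,0,0,0,0.2],[0,0,0,0,0,0,0.2],[0,0,0,0,0,0,0.2]]]' 50 >/dev/null;  python3 -c "from h import *;st()"
```

```text
t 9.88 press [-75.3 -74.6] z 295.3 rot [ 1.8e+02 -1.0e-01 -6.4e+00] Fpress [-1.  -0.1] 1.0 gap 68.1 [-15.  -9.  95.   0.  94.  82.]
t 10.62 press [-75.7 -75.2] z 295.1 rot [ 1.8e+02 -1.0e-01 -6.5e+00] Fpress [-2.3  1.5] 5.5 gap 29.7 [-15.  -9.  95.   0.  94.  82.]
```

```bash
python3 -m jog '[[[-0.11,0.1,0,0,0,0,0.2],[-0.11,0,0.2,0,0,0,0.2]]]' >/dev/null 2>&1 & wait; python3 -c "from h import *;st()"
```

```text
t 10.88 press [-86.6 -75.4] z 284.6 rot [-1.795e+02 -1.000e-01 -6.300e+00] Fpress [-3.4 23.4] 6.1 gap 29.6 [-15. -10.  97.   1.  93.  81.]
```

I mistyped a 5 mm sideways shift in the first row, and the side force went to 23 N. I'll undo it at once.

```bash
python3 -m jog '[[[0,-0.1,0,0,0,0,0.2],[0,0,0,0,0,0,0.2]]]' >/dev/null; python3 -c "from h import *;st()"; python3 -m jog '[[[-0.20,0,0.22,0,0,0,0.2],[-0.18,0,0.24,0,0,0,0.2],[-0.16,0,0.25,0,0,0,0.2],[0,0,0,0,0,0,0.2]]]' >/dev/null; python3 -c "from h import *;st()"
```

```text
t 11.12 press [-86.2 -75.1] z 284.4 rot [ 1.8e+02 -1.0e-01 -6.5e+00] Fpress [4.  0.4] 1.1 gap 29.4 [-15. -10.  97.   0.  93.  82.]
t 11.62 press [-114.6  -75.1] z 248.3 rot [-1.8e+02  1.0e-01 -6.5e+00] Fpress [-4.3  2.8] 6.2 gap 29.4 [-15. -14. 104.   0.  90.  81.]
```

```bash
python3 -m jog '[[[-0.14,0,0.26,0,0,0,0.2],[-0.11,0,0.27,0,0,0,0.2],[-0.09,0,0.28,0,0,0,0.2],[-0.06,0,0.27,0,0,0,0.2],[0,0,0,0,0,0,0.2]]]' >/dev/null
python3 - <<'E'
from h import *;from bench import *
st()
p,d=snapshot("scene");np.save("s3.npy",p);cv2.imwrite("pics/s3.png",cv2.resize(p[120:260,180:340,::-1],None,fx=4.5,fy=4.2,interpolation=cv2.INTER_CUBIC))
E
```

```text
t 12.25 press [-134.4  -75. ] z 193.7 rot [-1.8e+02  1.0e-01 -6.5e+00] Fpress [-3.6  4.3] 7.6 gap 29.1 [-16. -16. 112.   0.  85.  81.]
```

View pics/s3.png

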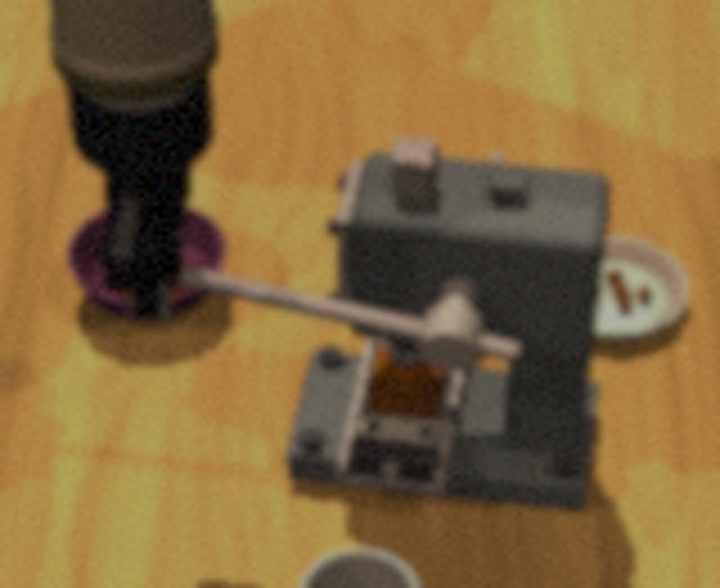

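The ball is in the grip and the bar runs from the fingers at crop (190,275) to the hub at (450,330), still above level. The brown block sits under the head. Next I measure the bar angle in the lever plane.

```bash
cat >> h.py <<'E'
def barang(pts):
    a=np.radians(-6.5);n=np.array([-np.sin(a),np.cos(a),0]);ex=np.array([np.cos(a),np.sin(a),0]);t=np.array([580.8,-10.2,0])
    out=[]
    for uv in pts:
        o,d=ray("scene",uv);P=o+d*((-75-(o-t)@n)/(d@n));out.append(((P-t)@ex,P[2]))
    out=np.array(out);m=np.polyfit(out[:,0],out[:,1],1);print(np.round(out[[0,-1]],1),"ang",-np.degrees(np.arctan(m[0])),"resid",np.std(out[:,1]-np.polyval(m,out[:,0])),"z at shaft x=33",np.polyval(m,33))
def barpts(p,c0,c1,r0=176,r1=206):
    pts=[]
    for c in range(c0,c1):
        col=p[r0:r1,c].astype(float);L=col[:,2]  # blue channel: grey bar vs wood
        w=np.clip(L-np.median(L)-12,0,None)
        if w.sum()>0:
            i=np.argmax(w);s=slice(max(0,i-3),i+4);pts.append((c,r0+(np.arange(len(w))[s]*w[s]).sum()/w[s].sum()))
    return pts
E
python3 - <<'E'
from h import *
p=np.load("s3.npy")
pts=barpts(p,226,252);print(np.round(np.array(pts)[::4],1).tolist());barang(pts)
barang([(180+200/4.5,120+278/4.2),(180+420/4.5,120+326/4.2)])
E
```

```text
[[226.0, 185.3], [230.0, 186.2], [234.0, 187.5], [238.0, 188.4], [242.0, 189.2], [246.0, 190.2], [250.0, 191.4]]
[[-104.6  214.8]
 [ -40.9  201.8]] ang 11.066758659734434 resid 0.3976930819594292 z at shaft x=33 187.557150975185
[[-108.8  211. ]
 [  16.1  189. ]] ang 9.983023416674847 resid 1.4210854715202004e-14 z at shaft x=33 186.0700638076697
```

About 10–11° above level. Go down 8° more, then measure.

```bash
python3 -m jog '[[[-0.02,0,0.16,0,0,0,0.2],[-0.02,0,0.16,0,0,0,0.2],[-0.01,0,0.16,0,0,0,0.2],[0,0,0,0,0,0,0.2],[0,0,0,0,0,0,0.2]]]' >/dev/null
python3 - <<'E'
from h import *;from bench import *
st()
p,d=snapshot("scene");pts=barpts(p,226,252);print(np.round(np.array(pts)[::4],1).tolist());barang(pts)
E
```

```text
t 12.93 press [-134.7  -75. ] z 171.9 rot [-180.    -0.2   -6.5] Fpress [3.2 6.3] 7.7 gap 29.6 [-16. -16. 114.   0.  82.  81.]
[[226.0, 190.2], [230.0, 190.9], [234.0, 191.4], [238.0, 191.9], [242.0, 192.8], [246.0, 193.4], [250.0, 193.9]]
[[-105.4  197. ]
 [ -41.   192.5]] ang 3.685925420288425 resid 0.28827338595284097 z at shaft x=33 188.28704446762825
```

```bash
python3 -m jog '[[[0,0,0.08,0,0,0,0.2],[0,0,0.07,0,0,0,0.2],[0,0,0,0,0,0,0.2],[0,0,0,0,0,0,0.2]]]' >/dev/null
python3 - <<'E'
from h import *;from bench import *
st()
p,d=snapshot("scene");pts=barpts(p,226,252);barang(pts)
cv2.imwrite("pics/s4.png",cv2.resize(p[150:250,200:330,::-1],None,fx=6,fy=6,interpolation=cv2.INTER_CUBIC))
E
```

```text
t 13.47 press [-134.8  -75. ] z 164.5 rot [-180.    -0.2   -6.5] Fpress [1.9 5.6] 8.9 gap 29.1 [-16. -15. 114.   0.  81.  81.]
[[-105.7  191.1]
 [ -41.   189.5]] ang 1.5752425617207255 resid 0.2547639759286958 z at shaft x=33 187.78315891931038
```

View pics/s4.png

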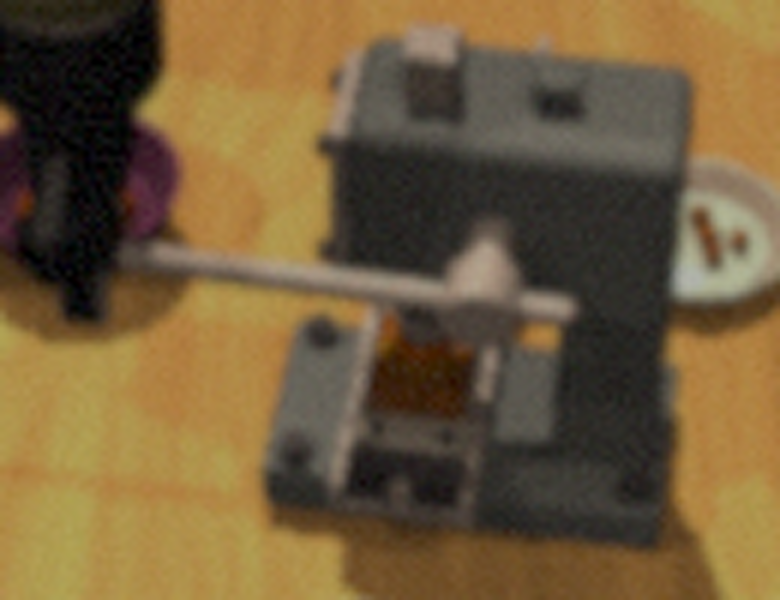

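The pad is on the stone. Vision puts the bar 1.6° above level and the grip kinematics put it at about 0°. I'll take a small 1.5 mm step to split the difference, then hold.

```bash
python3 -m jog '[[[0,0,0.03,0,0,0,0.2],[0,0,0,0,0,0,0.2],[0,0,0,0,0,0,0.2],[0,0,0,0,0,0,0.2],[0,0,0,0,0,0,0.2],[0,0,0,0,0,0,0.2],[0,0,0,0,0,0,0.2],[0,0,0,0,0,0,0.2],[0,0,0,0,0,0,0.2],[0,0,0,0,0,0,0.2],[0,0,0,0,0,0,0.2],[0,0,0,0,0,0,0.2]]]' >/dev/null
python3 - <<'E'
from h import *;from bench import *
st()
for i in range(3):
    p,d=snapshot("scene");barang(barpts(p,226,252))
st()
p,d=snapshot("top");q=np.load("top0p.npy")
for n,(x0,x1,y0,y1) in dict(tumb=(300,330,192,220),brush=(295,316,220,280),bowl=(182,222,237,276),dish=(186,224,136,172)).items():
    print(n,cv2.phaseCorrelate(cv2.cvtColor(q[y0:y1,x0:x1],7).astype(np.float32),cv2.cvtColor(p[y0:y1,x0:x1],7).astype(np.float32)))
E
```

```text
t 15.03 press [-134.8  -75. ] z 163.0 rot [-180.    -0.2   -6.5] Fpress [2.4 5.5] 8.9 gap 29.3 [-16. -15. 114.   0.  81.  81.]
[[-105.8  189.6]
 [ -41.1  188.8]] ang 0.6917367186821443 resid 0.36748402262207935 z at shaft x=33 188.59212362111555
[[-105.8  189.6]
 [ -41.1  188.8]] ang 0.6311061062736621 resid 0.41628683601839256 z at shaft x=33 188.80401792787242
[[-105.8  189.8]
 [ -41.   189.3]] ang 0.8503268428666995 resid 0.308998833263529 z at shaft x=33 188.32589510909966
t 15.18 press [-134.8  -75. ] z 163.0 rot [-180.    -0.2   -6.5] Fpress [2.  5.3] 8.1 gap 29.6 [-16. -15. 114.   0.  81.  81.]
tumb ((0.49280865355459014, -0.19207864112309814), 0.34636418607499864)
brush ((0.6855029969805226, 0.42574276517979825), 0.46154090298546685)
bowl ((0.05373673860643535, 0.12220741584692618), 0.9728312653303146)
dish ((0.1126789960418968, -0.037501140873168026), 0.8501020636823442)
```

```bash
python3 -c "
from bench import job
print(job.hand_in())"
```

```text
the job is handed in; nothing more can be done
None
```

I pushed the shuttle in to its stop, gripped the lever ball at 50 N, swung the lever down to level, and handed the job in at about 15 s while still holding it.

**Shuttle:** It met the stop firmly. The side force rose from about 3 N of friction to 19 N, and the tool stopped within about 2.5 mm of where I expected the knob at home. A later picture showed the block under the ram.

**Lever:** The two final checks differ slightly. The camera puts the bar about 0.7° above level, and the arm's position puts it about 0.6° below. Both are within their measurement error, so I took it as level, but I can't rule out a fraction of a degree past. The upward force was about 8 to 9 N, which fits the expected 8 N at level, and the grip and pose were steady for more than a second before hand-in.

**Other objects:** The bowl and dish matched their first picture to about 0.1 px. The tumbler and brush showed apparent shifts of 0.5 to 0.8 px with weak matches. I put that down to the arm's changed shadow, because the arm never went near them.

**One mistake:** I mistyped a row and pushed the ball about 5 mm sideways at the start of the swing, reaching about 23 N before I reversed it at once. The side force then dropped back to about 0 N, with no lasting effect that I could see.

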